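# Roll the rolling pin to the line on the pastry board

## Robot

A 6-joint arm with a two-finger parallel gripper is mounted at the origin on a cart in front of the work surface, level with it; the furniture and walls round the work are solid. World frame = base frame: x ahead of the robot, y to its left, z up, the work surface at z = 0. Lengths are in m, angles in rad, forces in N, time in s.
With the tool pointing down it reaches from about 0.35 to 0.975 m from the base axis. Payload 4.9 kg.
Tool frame: the origin (TCP) lies midway between the tips of the shut fingers; the grasp point (between the pads) lies 19 mm behind it (manip.pinch_z is the x of the grasp point in the tool frame, in m); x points along the fingers, y is the direction in which the jaws open and shut, and the axes are right-handed (so a half turn about x gives the same grasp; the last joint's range is limited). The gripper opens to 85 mm and grips with 20 to 120 N. Pads are 22 mm wide; open, the fingers measure 114 mm over their backs; the gripper's body (76 mm by 85 mm) begins 54 mm behind the grasp point. The pads swing forward as they close: fully open they stand 13 mm farther back than shut.
Start: joints at [-1.255, 0.053, 1.613, -0, 1.476, -0.119], TCP at [0.263, -0.567, 0.231] pointing down, gripper open.
Joint ranges: [-3.01, 3.01], [-1.01, 2.22], [0.06, 2.58], [-1.02, 4.17], [0.09, 2.62], [-3.14, 3.14]. Speed limits (rad/s): [2.57, 2.57, 3.14, 3.14, 3.14, 3.14].

## Interface

Orientations are given as a unit quaternion [w, x, y, z].
In Python, from plant import sensors, cams, workorder, manip gives the robot as it stands.
- The arm moves only by the tool drive_tool, never from a script. Its argument "series" is a list of rows, each an object of numbers: "x", "y", "z": the shift along the tool's x, y, z in units of 25 mm (1.0 is 25 mm); "ax", "ay", "az": the turn, a rotation vector about the tool's x, y, z in units of 5 degrees (1.0 is 5 degrees). A call has 1 to 5 rows; each row is the pose to reach, as a shift and turn from the pose commanded when the call began, along the tool's axes at that moment; what a row does not reach only later rows make up. A row lasts 1/12 s, in which the tool goes at most 41.7 mm and 7.16 degrees, less where a joint would pass 70% of its speed; a pose out of reach is approached as far as the arm can. A call with a gripper value outside its range is refused whole. "hand" is the opening, from 0 (shut) to 1 (fully open), set as the call begins (left out, the last holds). The fingers move at their own pace and stop on an object; the grip force is fixed at half the most. Time passes only in rows, so rows that repeat a pose let the fingers close. It gives the time, the measured TCP pose, the force and the opening at its end, in the units of the state.
- sensors.state(): the state, without advancing time (a new reading comes with each control period).
- cams.grab_frame(name): name is "side" or "top" or "wrist"; returns a dict with "img" (384x512x3 uint8, blue, green, red), "camera_matrix" (3x3 intrinsics, pixels), "cam_to_world" (4x4, takes a point from camera to world coordinates). Camera axes: x right, y down, z forward; pixel columns grow to the right and rows downward; lengths in m; the calibration is good to about 2 mm. A picture is of the moment at which its call begins. There is no depth.
- workorder.job_done(): hands the job in, once; it reports no verdict.
The state is a dict: "time": time; "joint_pos": joint angles; "joint_vel": joint speeds; "joint_efforts": joint torques, N m; "tool_pos": TCP position; "tool_rot": TCP orientation; "contact_force": force on the tool from outside, world axes, zero at the start; "ft_torque": the same for the moment, N m; "gripper_width": opening from 0.0 (shut) to 1.0 (fully open).
Only numpy, scipy, OpenCV 4.12 (cv2) and the standard library are available. Lean on these libraries where they do the work, as an engineer would, in place of code of your own. Each camera call takes 0.05 s, during which the arm holds its last target.

## Task

Roll the wooden rolling pin across the pastry board with your fingertips, pushing on its top and not from low down on its side, and leave it lying still right over the dark line inlaid in the board, along the line, so that the rest of the board is free for dough. The pin is only pushed, never picked up, and it stays on the board; leave the other things on the worktop where they are.

Things in the scene. Friction and masses are not known exactly. Their poses are not given: they have to be found in the camera images.
- board: Flat light-wood pastry board lying on the worktop right of the sink, fixed (it does not slide). 260 mm along its x, 300 mm along its y, 14 mm thick; origin at the centre of its underside, z up. The pin lies roughly along board x and rolls along board y, one way or the other.
- mark: Thin straight dark line inlaid flush in the board's top, 250 mm long, 4 mm wide, nothing to feel. Origin at its middle, on the board's top surface (14 mm above the worktop); x runs along the line, y across it, the way the pin is to roll. It lies near one end of the board, 55 to 150 mm from the pin, on either side of it.
- pin: Loose wooden rolling pin, 0.22 kg: barrel 160 mm long, 50 mm in diameter, a slim handle 42 mm long at each end. Origin at its middle, on the axis, 25 mm above the board's top; x along it, y and z turn as it rolls. It rolls stiffly (resistance 0.08 of its weight) and stays where left. A fingertip pressed lightly on top and moved sideways rolls it half as far as the finger moves.
- glass: Bystander: clear tumbler, 81 mm across, 88 mm high, on the worktop in front of the sink, left of the board. Origin at the centre of its foot.
- mill_a: Bystander: salt or pepper mill, 44 mm across, 90 mm high, behind the board, nearer the sink. Origin at the centre of its foot.
- mill_b: Bystander: the second mill, same size, behind the board. Origin at the centre of its foot.

How it is judged:
On the way:
1. the pin has rolled (turned well over about its own axis, not slid) on the board (angle between pin's own z axis and vertical above 1.6 rad and height (world z) of pin below 0.046 m), for 0.02 s.
At the end, for the whole second after the job is handed in: The pin lies still on the board, its axis within 9 mm of the line and within 0.15 rad of its direction, its middle within 45 mm of the line's middle lengthwise (y of pin in the frame of mark between -0.009 and 0.009 m and x of pin in the frame of mark between -0.045 and 0.045 m and angle between the x axis of pin and the x axis of mark, either way round below 0.15 rad and height (world z) of pin between 0.035 and 0.043 m and linear speed of pin below 0.01 m/s); the robot touches nothing.
It fails at once if the pin is lifted more than 10 mm off the board (height (world z) of pin above 0.049 m).
It fails at once if the pin leaves the board (y of pin in the frame of board above 0.15 m or y of pin in the frame of board below -0.15 m or height (world z) of pin below 0.03 m).
It fails at once if the pin is pushed from the side or straddled: the fingers push it with the fingertips lower than its axis (contact force between the fingers and pin above 1 N and height (world z) of the grasp point below 0.056 m).
It fails at once if the glass or a mill is shifted by more than 20 mm (distance of any of glass, mill_a, mill_b from where it was at the start of the episode above 0.02 m).
It also fails if it takes over 48 s, if anything falls off the work surface, if the arm or the gripper's body presses on something with over 40 N, if the wrist force passes 120 N, or if a joint passes its speed limit or range.

## Working session

There is one attempt and no reset: what is moved stays moved. The work goes in short steps, Python scripts to look and compute and a tool call to move; the robot and the scene stay as the last step left them, time stands still between calls to the robot, and variables do not carry over. Pictures are saved under pics/ and viewed, and the job is handed in when it is done.

Besides the shell and the picture viewer there is one more tool, called after "Request:" by a JSON object that holds its "name" and its "arguments". drive_tool: Moves the arm, as the interface text tells. Its arguments: {"type":"object","properties":{"series":{"type":"array","items":{"type":"object","properties":{"x":{"type":"number"},"y":{"type":"number"},"z":{"type":"number"},"ax":{"type":"number"},"ay":{"type":"number"},"az":{"type":"number"}}}},"hand":{"type":"number"}},"required":["series"]}

```bash
mkdir -p pics; ls; python3 - <<'E'
from plant import sensors,cams,workorder,manip
import cv2
s=sensors.state(); print(s['time'],s['tool_pos'],s['tool_rot'],s['contact_force'],s['gripper_width'],manip.pinch_z)
for n in ['top','side']:
    f=cams.grab_frame(n); cv2.imwrite(f'pics/{n}0.png',f['img']); print(n,f['camera_matrix'],f['cam_to_world'])
E
```

```text
pics
0.0 [ 0.26303802 -0.56626473  0.23005848] [-0.15176884 -0.6903819  -0.15322833  0.6905506 ] [ 0.29317336 -0.13863578 -0.41883001] 0.9991406143230028 -0.0187
top [[499.66129885   0.         253.57295592]
 [  0.         499.66129885 192.81654934]
 [  0.           0.           1.        ]] [[-0.008418   -0.98311423  0.18279921  0.36361974]
 [-0.99968866  0.01256791  0.02155543 -0.24315422]
 [-0.02348886 -0.18256084 -0.98291394  1.0782697 ]
 [ 0.          0.          0.          1.        ]]
side [[454.9779221    0.         250.89134178]
 [  0.         454.9779221  190.58494981]
 [  0.           0.           1.        ]] [[ 0.9996554   0.02219597 -0.01401489  0.58989224]
 [ 0.02193079 -0.41276024  0.91057566 -1.26719072]
 [ 0.01442632 -0.91056923 -0.41310478  0.5530689 ]
 [ 0.          0.          0.          1.        ]]
```

View pics/top0.png

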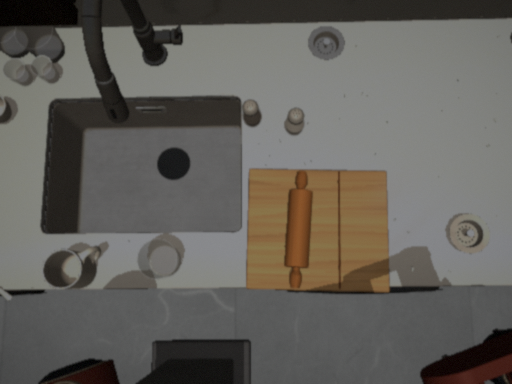

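View pics/side0.png

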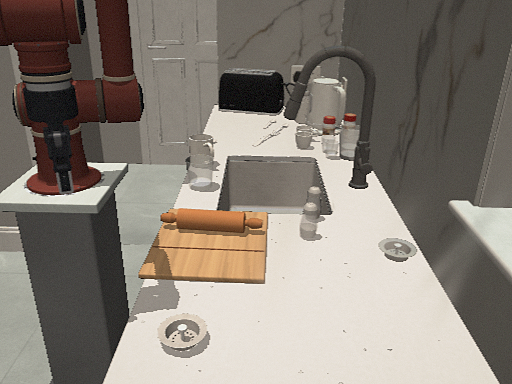

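The top view shows the board at cols 247–388 and rows 170–292. The pin runs from about (302,172) to (295,287), and the dark line is vertical at col 339, to the right of the pin (−y). Next I'll measure them properly.

```bash
cat > h.py <<'E'
import numpy as np, cv2
from plant import sensors,cams,workorder,manip
def cast(f,uv,z):
    uv=np.atleast_2d(np.asarray(uv,float)); K=f['camera_matrix'];T=f['cam_to_world']
    d=np.c_[(uv[:,0]-K[0,2])/K[0,0],(uv[:,1]-K[1,2])/K[1,1],np.ones(len(uv))]@T[:3,:3].T
    o=T[:3,3]; return o+d*((z-o[2])/d[:,2])[:,None]
def fit(p):
    c=p.mean(0);u=np.linalg.svd(p-c)[2][0]; u=u*np.sign(u[0]); return c,u
def pinmask(f,roi=None):
    h=cv2.cvtColor(f['img'],cv2.COLOR_BGR2HSV)
    return h
def pin(f,cols=(248,388),rows=(165,295),smin=175):
    h=cv2.cvtColor(f['img'],cv2.COLOR_BGR2HSV)
    m=((h[...,1]>smin)&(h[...,0]<20)).astype(np.uint8)
    r=np.zeros_like(m); r[rows[0]:rows[1],cols[0]:cols[1]]=1; m*=r
    m=cv2.morphologyEx(m,cv2.MORPH_OPEN,np.ones((5,5)))
    n,l,st,c=cv2.connectedComponentsWithStats(m)
    k=1+np.argmax(st[1:,4]); ys,xs=np.nonzero(l==k)
    P=cast(f,np.c_[xs,ys],0.039)[:,:2]
    c,u=fit(P); t=(P-c)@u
    mid=c+u*(t.max()+t.min())/2
    return mid,u,t.max()-t.min(),st[k],(l==k)
E
python3 - <<'E'
from h import *
f=cams.grab_frame('top'); im=f['img']
h=cv2.cvtColor(im,cv2.COLOR_BGR2HSV)
for p in [(299,230),(302,177),(270,230),(360,230),(339,230),(295,282)]: print(p,h[p[1],p[0]])
mid,u,L,st,m=pin(f); print(mid,np.arctan2(u[1],u[0]),L,st)
# line: darkest column per row
g=cv2.cvtColor(im,cv2.COLOR_BGR2GRAY).astype(float)
pts=[]
for r in range(176,284):
    seg=g[r,330:350]; w=np.clip(np.median(seg)-10-seg,0,None)
    if w.sum()>5: pts.append(((w*np.arange(330,350)).sum()/w.sum(),r))
P=cast(f,pts,.014)[:,:2]; c,u2=fit(P); t=(P-c)@u2; print('line',len(pts),c+u2*(t.max()+t.min())/2,np.arctan2(u2[1],u2[0]),t.max()-t.min())
# board corners
print(cast(f,[(249,169.5),(387,170.5),(247,289),(388.5,291)],.014))
o=im.copy(); o[m]=(0,255,0); 
for p in pts:o[p[1],int(round(p[0]))]=(0,0,255)
cv2.imwrite('pics/m0.png',cv2.resize(o[150:310,220:420],None,fx=4,fy=3.75))
print(sensors.state()['time'])
E
```

```text
(299, 230) [ 13 174 136]
(302, 177) [ 13 177 118]
(270, 230) [ 18 124 134]
(360, 230) [ 18 128 134]
(339, 230) [ 14 154  91]
(295, 282) [ 13 174 123]Traceback (most recent call last):
  File "<stdin>", line 5, in <module>
  File "h.py", line 18, in pin
    k=1+np.argmax(st[1:,4]); ys,xs=np.nonzero(l==k)
        ~~~~~~~~~^^^^^^^^^^
    return _wrapfunc(a, 'argmax', axis=axis, out=out, **kwds)
    return bound(*args, **kwds)
ValueError: attempt to get argmax of an empty sequence
```

```bash
sed -i 's/smin=175/smin=160/; s/h\[...,0\]<20/h[...,0]<16/' h.py
python3 - <<'E'
from h import *
f=cams.grab_frame('top'); im=f['img']
mid,u,L,st,m=pin(f); print(mid,np.arctan2(u[1],u[0]),L,st)
g=cv2.cvtColor(im,cv2.COLOR_BGR2GRAY).astype(float)
pts=[]
for r in range(172,291):
    seg=g[r,330:350]; w=np.clip(np.median(seg)-10-seg,0,None)
    if w.sum()>5: pts.append(((w*np.arange(330,350)).sum()/w.sum(),r))
P=cast(f,pts,.014)[:,:2]; c,u2=fit(P); t=(P-c)@u2; print('line',len(pts),c+u2*(t.max()+t.min())/2,np.arctan2(u2[1],u2[0]),t.max()-t.min())
print(cast(f,[(249,169.5),(387,170.5),(247,289),(388.5,291)],.014))
o=im.copy(); o[m]=(0,255,0); 
for p in pts:o[p[1],int(round(p[0]))]=(0,0,255)
cv2.imwrite('pics/m0.png',cv2.resize(o[150:310,220:420],None,fx=4,fy=3.75))
s=sensors.state();print(s['time'])
from scipy.spatial.transform import Rotation as R
q=s['tool_rot'];print(R.from_quat([q[1],q[2],q[3],q[0]]).as_matrix().round(3))
E
```

```text
[ 0.48148072 -0.31266326] -0.08465809540902772 0.24022678010936283 [ 286  172   26  115 2088]
line 117 [ 0.48133323 -0.40156074] -0.015163399238147047 0.24788031357565943
[[ 0.61352727 -0.21025074  0.014     ]
 [ 0.60712492 -0.50998061  0.014     ]
 [ 0.35699319 -0.20433173  0.014     ]
 [ 0.35048062 -0.49847171  0.014     ]]
0.2
[[-0.     0.421 -0.907]
 [ 0.001 -0.907 -0.421]
 [-1.    -0.001 -0.   ]]
```

View pics/m0.png

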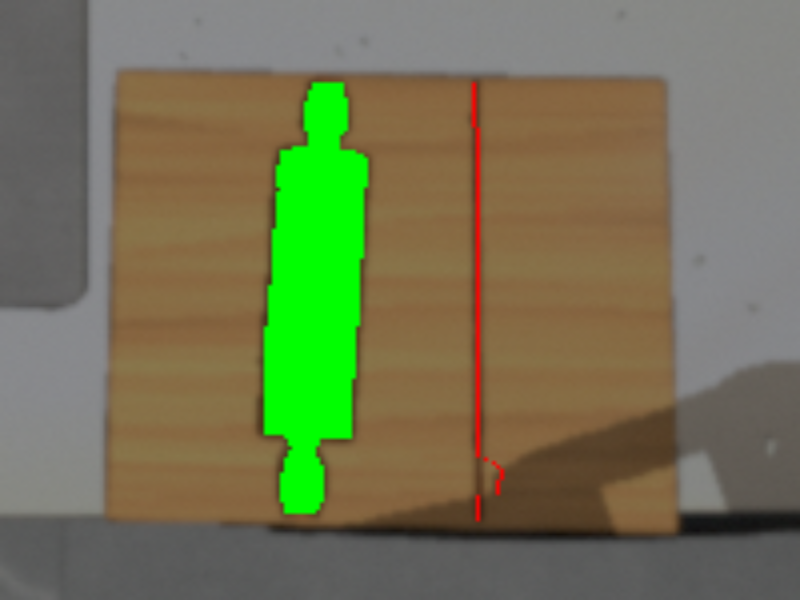

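The mask covers the pin cleanly. The line fit is good except near rows ~270–282, where the arm's shadow pulls it off, so I'll refit robustly. Then I'll work out the first move, which brings the open fingers above the pin with the jaw direction along its axis.

```bash
cat >> h.py <<'E'
from scipy.spatial.transform import Rotation as R
def pose():
    s=sensors.state(); q=s['tool_rot']; return np.array(s['tool_pos']),R.from_quat([q[1],q[2],q[3],q[0]]),s
def go(x,y,z,yaw):
    """tool-frame units to reach TCP x,y,z, tool down, jaw axis at world yaw"""
    p,r,s=pose(); ty=np.array([np.cos(yaw),np.sin(yaw),0]);tx=np.array([0,0,-1.])
    M=np.c_[tx,ty,np.cross(tx,ty)]
    d=r.inv().apply(np.array([x,y,z])-p)/.025
    a=(r.inv()*R.from_matrix(M)).as_rotvec(degrees=True)/5
    print('t',round(s['time'],2),'tcp',p.round(4),'F',np.round(s['contact_force'],1),'shift',d.round(2),'turn',a.round(2))
E
python3 - <<'E'
from h import *
f=cams.grab_frame('top'); im=f['img']
g=cv2.cvtColor(im,cv2.COLOR_BGR2GRAY).astype(float)
pts=[]
for r in list(range(172,265))+list(range(283,291)):
    seg=g[r,335:344]; w=np.clip(np.median(seg)-10-seg,0,None)
    if w.sum()>5: pts.append(((w*np.arange(335,344)).sum()/w.sum(),r))
P=cast(f,pts,.014)[:,:2]
vx,vy,x0,y0=cv2.fitLine(P.astype(np.float32),cv2.DIST_HUBER,0,.001,.001).ravel()
u=np.array([vx,vy])*np.sign(vx);c=np.array([x0,y0]);t=(P-c)@u
print(c+u*(t.max()+t.min())/2,np.arctan2(u[1],u[0]),t.max()-t.min(),np.abs((P-c)@[-u[1],u[0]]).max())
go(.4815,-.306,.12,-.085)
E
```

```text
[ 0.48134755 -0.40076028] -0.030238409 0.24791683007823212 0.0005728573101673985
t 0.25 tcp [ 0.2632 -0.5666  0.2307] F [0.5 0.2 0.1] shift [  4.44  -5.77 -12.31] turn [-1.204e+01 -1.000e-02  1.000e-02]
```

Request:
{"name": "drive_tool", "arguments": {"series": [{"x": 4.4,"y": -5.8,"z": -12.3,"ax": -12},{"x": 4.4,"y": -5.8,"z": -12.3,"ax": -12},{"x": 4.4,"y": -5.8,"z": -12.3,"ax": -12},{"x": 4.4,"y": -5.8,"z": -12.3,"ax": -12},{"x": 4.4,"y": -5.8,"z": -12.3,"ax": -12}], "hand": 1}}

```text
schema error: expected keys x, y, z, ax, ay, az
```

```bash
python3 -c "
from h import *
go(.4815,-.306,.12,-.085)"
```

```text
t 0.25 tcp [ 0.2632 -0.5666  0.2307] F [0.5 0.2 0.1] shift [  4.44  -5.77 -12.31] turn [-1.204e+01 -1.000e-02  1.000e-02]
```

All six keys are required in every row.

Request:
{"name": "drive_tool", "arguments": {"series": [{"x": 4.4,"y": -5.8,"z": -12.3,"ax": -12,"ay": 0,"az": 0},{"x": 4.4,"y": -5.8,"z": -12.3,"ax": -12,"ay": 0,"az": 0},{"x": 4.4,"y": -5.8,"z": -12.3,"ax": -12,"ay": 0,"az": 0},{"x": 4.4,"y": -5.8,"z": -12.3,"ax": -12,"ay": 0,"az": 0},{"x": 4.4,"y": -5.8,"z": -12.3,"ax": -12,"ay": 0,"az": 0}], "hand": 1}}

```text
time: 0.67
tool_pos: [0.391, -0.4131, 0.1666]
tool_rot: [0.359, 0.609, 0.359, -0.609]
contact_force: [0.6, -0.5, -0.6]
gripper_width: 0.998
```

```bash
python3 -c "
from h import *
go(.4815,-.306,.12,-.085)"
```

```text
t 0.67 tcp [ 0.391  -0.4131  0.1666] F [ 0.6 -0.5 -0.6] shift [ 1.86  1.09 -5.5 ] turn [-4.82  0.   -0.  ]
```

Request:
{"name": "drive_tool", "arguments": {"series": [{"x": 1.8,"y": 1.1,"z": -5.4,"ax": -4.8,"ay": 0,"az": 0},{"x": 1.8,"y": 1.1,"z": -5.4,"ax": -4.8,"ay": 0,"az": 0},{"x": 1.8,"y": 1.1,"z": -5.4,"ax": -4.8,"ay": 0,"az": 0},{"x": 1.8,"y": 1.1,"z": -5.4,"ax": -4.8,"ay": 0,"az": 0},{"x": 1.8,"y": 1.1,"z": -5.4,"ax": -4.8,"ay": 0,"az": 0}]}}

```text
time: 1.08
tool_pos: [0.4812, -0.3062, 0.1198]
tool_rot: [0.477, 0.521, 0.479, -0.521]
contact_force: [-0.3, -1.0, -0.3]
gripper_width: 1.002
```

```bash
python3 -c "
from h import *
go(.4815,-.304,.06,-.085)
for n in ['side','wrist']:
    f=cams.grab_frame(n); cv2.imwrite(f'pics/{n}1.png',f['img'])
"
```

```text
t 1.08 tcp [ 0.4812 -0.3062  0.1198] F [-0.3 -1.  -0.3] shift [ 2.39  0.01 -0.08] turn [-0.01 -0.04  0.03]
```

View pics/side1.png

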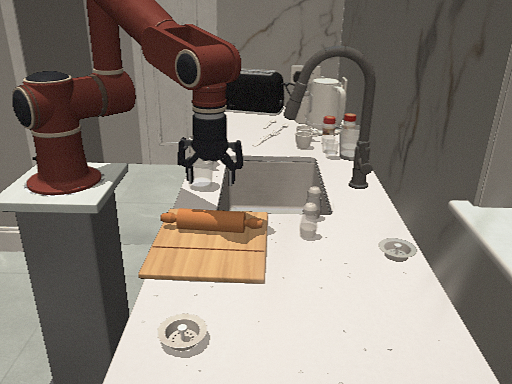

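View pics/wrist1.png

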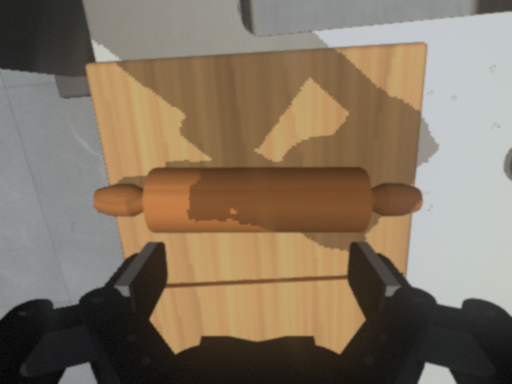

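The wrist view shows the pin at about row 200, parallel to the jaws and centred between the fingertips at about cols 150 and 365. Next I'll lower to just above it.

Request:
{"name": "drive_tool", "arguments": {"series": [{"x": 1.2,"y": 0,"z": -0.05,"ax": 0,"ay": 0,"az": 0},{"x": 2.4,"y": 0,"z": -0.05,"ax": 0,"ay": 0,"az": 0},{"x": 2.4,"y": 0,"z": -0.05,"ax": 0,"ay": 0,"az": 0}]}}

```text
time: 1.43
tool_pos: [0.4764, -0.3078, 0.0569]
tool_rot: [-0.472, -0.523, -0.479, 0.524]
contact_force: [-0.6, 1.0, -0.8]
gripper_width: 1.001
```

Request:
{"name": "drive_tool", "arguments": {"series": [{"x": 0.1,"y": 0,"z": 0,"ax": 0,"ay": 0,"az": 0},{"x": 0.2,"y": 0,"z": 0,"ax": 0,"ay": 0,"az": 0},{"x": 0.24,"y": 0,"z": 0,"ax": 0,"ay": 0,"az": 0}]}}

```text
time: 1.68
tool_pos: [0.4812, -0.3106, 0.0582]
tool_rot: [0.477, 0.523, 0.475, -0.523]
contact_force: [0.4, -0.6, -0.4]
gripper_width: 1.005
```

```bash
python3 -c "
from h import *
for i in range(4):
    go(.4815,-.304,.052,-.085)
    f=cams.grab_frame('side')
cv2.imwrite('pics/side2.png',cv2.resize(f['img'][130:280,120:320],None,fx=4,fy=4))
print(pose()[2]['joint_vel'],pin(cams.grab_frame('top'))[:4])
"
```

```text
t 1.68 tcp [ 0.4812 -0.3106  0.0582] F [ 0.4 -0.6 -0.4] shift [ 0.25 -0.01 -0.27] turn [-0.09  0.02 -0.03]
t 1.73 tcp [ 0.4811 -0.3104  0.058 ] F [ 0.3  0.7 -0.2] shift [ 0.24 -0.01 -0.26] turn [-0.09  0.02 -0.03]
t 1.78 tcp [ 0.4811 -0.3102  0.058 ] F [-0.3 -0.4 -0.3] shift [ 0.24 -0.01 -0.25] turn [-0.09  0.02 -0.03]
t 1.83 tcp [ 0.4811 -0.31    0.0578] F [0.  0.2 0.9] shift [ 0.23 -0.01 -0.24] turn [-0.09  0.02 -0.02]
[ 2.15198941e-03  3.63027316e-03  5.07921140e-03  1.71721585e-03
 -4.18646079e-04 -7.97058587e-05] (array([ 0.58480135, -0.2970366 ]), array([ 0.60642176, -0.79514317]), np.float64(0.07425079892473042), array([275, 165,  28,  25, 288], dtype=int32))
```

View pics/side2.png

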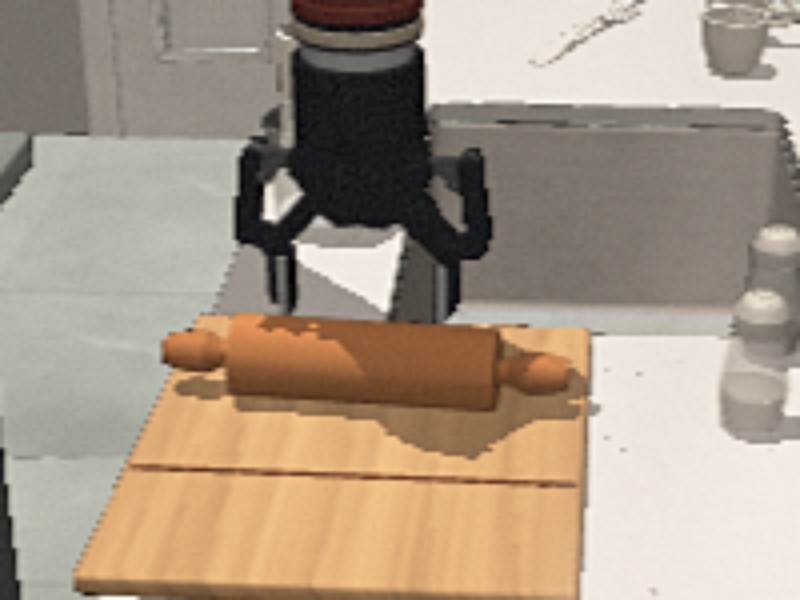

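Request:
{"name": "drive_tool", "arguments": {"series": [{"x": 0,"y": 0,"z": 0,"ax": 0,"ay": 0,"az": 0},{"x": 0,"y": 0,"z": 0,"ax": 0,"ay": 0,"az": 0},{"x": 0,"y": 0,"z": 0,"ax": 0,"ay": 0,"az": 0},{"x": 0,"y": 0,"z": 0,"ax": 0,"ay": 0,"az": 0},{"x": 0,"y": 0,"z": 0,"ax": 0,"ay": 0,"az": 0}]}}

```text
time: 2.35
tool_pos: [0.4804, -0.309, 0.0561]
tool_rot: [-0.476, -0.522, -0.476, 0.522]
contact_force: [-0.1, 1.0, -0.8]
gripper_width: 0.999
```

```bash
python3 -c "
from h import *
go(.4815,-.305,.052,-.085)
cams.grab_frame('side')
go(.4815,-.305,.052,-.085)
"
```

```text
t 2.35 tcp [ 0.4804 -0.309   0.0561] F [-0.1  1.  -0.8] shift [ 0.17  0.03 -0.17] turn [-0.08 -0.    0.  ]
t 2.4 tcp [ 0.4804 -0.309   0.0561] F [ 0.9  0.4 -0.3] shift [ 0.16  0.03 -0.16] turn [-0.08 -0.    0.  ]
```

Request:
{"name": "drive_tool", "arguments": {"series": [{"x": 0.1,"y": 0,"z": -0.1,"ax": 0,"ay": 0,"az": 0},{"x": 0.15,"y": 0,"z": -0.1,"ax": 0,"ay": 0,"az": 0},{"x": 0.15,"y": 0,"z": -0.1,"ax": 0,"ay": 0,"az": 0},{"x": 0.15,"y": 0,"z": -0.1,"ax": 0,"ay": 0,"az": 0}]}}

```text
time: 2.73
tool_pos: [0.4805, -0.3064, 0.0521]
tool_rot: [-0.476, -0.522, -0.477, 0.522]
contact_force: [-1.0, -0.4, 0.1]
gripper_width: 0.997
```

```bash
python3 -c "
from h import *
go(.4815,-.305,.052,-.085)
cams.grab_frame('side')
go(.4815,-.305,.052,-.085)
"
```

```text
t 2.73 tcp [ 0.4805 -0.3064  0.0521] F [-1.  -0.4  0.1] shift [ 0.    0.04 -0.06] turn [-0.08 -0.    0.01]
t 2.78 tcp [ 0.4805 -0.3065  0.0523] F [ 0.2 -0.8  0.3] shift [ 0.01  0.03 -0.06] turn [-0.08 -0.    0.  ]
```

Request:
{"name": "drive_tool", "arguments": {"series": [{"x": 0.05,"y": 0,"z": 0,"ax": 0,"ay": 0,"az": 0},{"x": 0.1,"y": 0,"z": 0,"ax": 0,"ay": 0,"az": 0},{"x": 0.1,"y": 0,"z": 0,"ax": 0,"ay": 0,"az": 0}]}}

```text
time: 3.03
tool_pos: [0.4808, -0.3072, 0.0507]
tool_rot: [-0.477, -0.522, -0.476, 0.523]
contact_force: [-0.5, 0.5, 3.5]
gripper_width: 0.997
```

```bash
python3 -c "
from h import *
go(.4815,-.305,.052,-.085)
f=cams.grab_frame('side')
cv2.imwrite('pics/side3.png',cv2.resize(f['img'][130:280,120:320],None,fx=4,fy=4))
go(.4815,-.305,.052,-.085)
"
```

```text
t 3.03 tcp [ 0.4808 -0.3072  0.0507] F [-0.5  0.5  3.5] shift [-0.05  0.02 -0.09] turn [-0.08  0.01 -0.  ]
t 3.08 tcp [ 0.4808 -0.3071  0.0507] F [-1.8  0.5  4.8] shift [-0.05  0.02 -0.09] turn [-0.08  0.01 -0.  ]
```

View pics/side3.png

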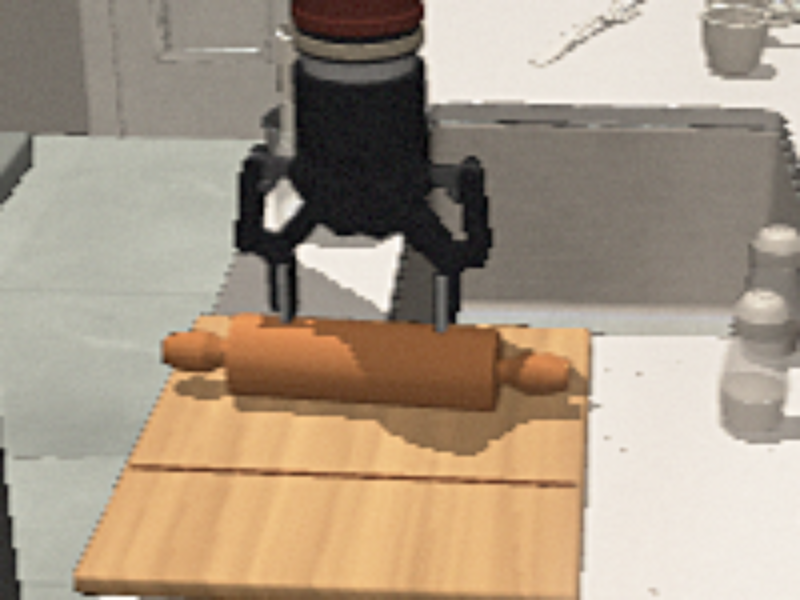

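Contact force is 4.8 N at TCP z 0.0507, so the grasp point is at about 0.069, well above the 0.056 limit. First rolling stroke next.

Request:
{"name": "drive_tool", "arguments": {"series": [{"x": 0.03,"y": 0,"z": 0.25,"ax": 0,"ay": 0,"az": 0},{"x": 0.03,"y": 0,"z": 0.5,"ax": 0,"ay": 0,"az": 0},{"x": 0.03,"y": 0,"z": 0.75,"ax": 0,"ay": 0,"az": 0},{"x": 0.03,"y": 0,"z": 1.0,"ax": 0,"ay": 0,"az": 0},{"x": 0.03,"y": 0,"z": 1.1,"ax": 0,"ay": 0,"az": 0}]}}

```text
time: 3.5
tool_pos: [0.4784, -0.3355, 0.0505]
tool_rot: [-0.477, -0.522, -0.476, 0.523]
contact_force: [-2.0, 0.2, 6.4]
gripper_width: 0.998
```

```bash
python3 -c "
from h import *
go(.4815,-.337,.052,-.085)
f=cams.grab_frame('side')
cv2.imwrite('pics/side4.png',cv2.resize(f['img'][130:280,120:320],None,fx=4,fy=4))
go(.4815,-.337,.052,-.085)
"
```

```text
t 3.5 tcp [ 0.4784 -0.3355  0.0505] F [-2.   0.2  6.4] shift [-0.06  0.13  0.05] turn [-0.09  0.02 -0.01]
t 3.55 tcp [ 0.4784 -0.3357  0.0505] F [-2.4 -0.4  6.8] shift [-0.06  0.13  0.04] turn [-0.09  0.02 -0.01]
```

View pics/side4.png

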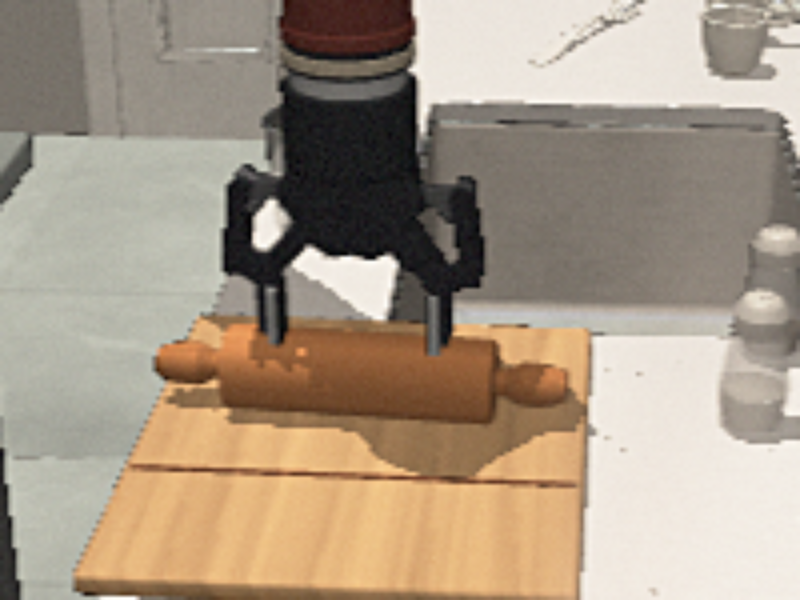

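The first stroke rolled the pin about half the finger travel, with both fingertips still on top. Now I'll lift, go back and press again.

Request:
{"name": "drive_tool", "arguments": {"series": [{"x": -0.4,"y": 0.1,"z": 0,"ax": 0,"ay": 0,"az": 0},{"x": -0.4,"y": 0.1,"z": -0.7,"ax": 0,"ay": 0,"az": 0},{"x": -0.4,"y": 0.1,"z": -0.7,"ax": 0,"ay": 0,"az": 0},{"x": -0.4,"y": 0.1,"z": -0.7,"ax": 0,"ay": 0,"az": 0},{"x": -0.1,"y": 0.1,"z": -0.7,"ax": 0,"ay": 0,"az": 0}]}}

```text
time: 3.97
tool_pos: [0.4831, -0.3169, 0.0527]
tool_rot: [0.478, 0.522, 0.476, -0.522]
contact_force: [0.5, -0.5, -0.0]
gripper_width: 1.0
```

```bash
python3 -c "
from h import *
f=cams.grab_frame('wrist'); cv2.imwrite('pics/w5.png',f['img'])
go(.4815,-.319,.0505,-.085)
"
```

```text
t 4.02 tcp [ 0.4824 -0.3164  0.0506] F [1.6 0.7 8.9] shift [ 0.01 -0.03  0.11] turn [-0.08 -0.   -0.01]
```

View pics/w5.png

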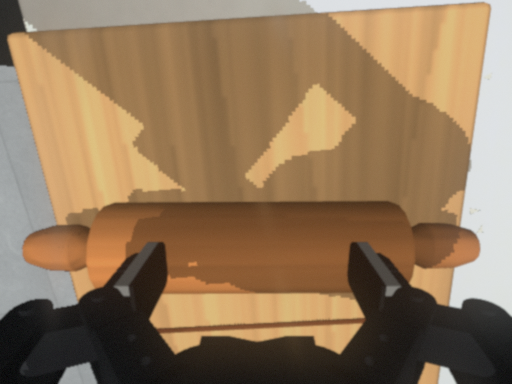

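Request:
{"name": "drive_tool", "arguments": {"series": [{"x": 0.0,"y": 0,"z": 0.3,"ax": -0.1,"ay": 0,"az": 0},{"x": 0.0,"y": 0,"z": 0.6,"ax": -0.15,"ay": 0,"az": 0},{"x": 0.0,"y": 0,"z": 0.9,"ax": -0.2,"ay": 0,"az": 0},{"x": 0.0,"y": 0,"z": 1.2,"ax": -0.25,"ay": 0,"az": 0},{"x": 0.0,"y": 0,"z": 1.4,"ax": -0.3,"ay": 0,"az": 0}]}}

```text
time: 4.43
tool_pos: [0.4786, -0.353, 0.0515]
tool_rot: [-0.483, -0.516, -0.483, 0.516]
contact_force: [0.5, -0.4, -0.5]
gripper_width: 1.002
```

```bash
python3 -c "
from h import *
go(.4815,-.35,.052,-.085)
f=cams.grab_frame('wrist'); cv2.imwrite('pics/w6.png',f['img'])
go(.4815,-.35,.052,-.085)
"
```

```text
t 4.43 tcp [ 0.4786 -0.353   0.0515] F [ 0.5 -0.4 -0.5] shift [-0.02  0.11 -0.13] turn [0.21 0.   0.  ]
t 4.48 tcp [ 0.4786 -0.3536  0.0516] F [-0.5 -1.1 -0.1] shift [-0.01  0.11 -0.15] turn [ 0.21  0.01 -0.  ]
```

View pics/w6.png

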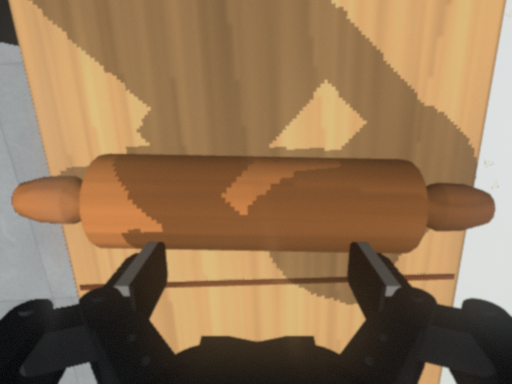

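Force has dropped to zero, so the fingers have run off the front of the pin's top. I'll measure where the pin is now with the wrist camera.

```bash
cat >> h.py <<'E'
LC=np.array([.48135,-.40076]); LY=-.0302
def wpin(name,cols=range(178,342,8),save=None,hi=285):
    f=cams.grab_frame('wrist'); im=f['img']
    h=cv2.cvtColor(im,cv2.COLOR_BGR2HSV)
    m=((h[...,0]<=15)&(h[...,1]>150)&(h[...,2]>40)).astype(np.uint8); m[hi:]=0
    m=cv2.morphologyEx(m,cv2.MORPH_OPEN,np.ones((7,7)))
    n,l,st,c=cv2.connectedComponentsWithStats(m); k=1+np.argmax(st[1:,4]); m=(l==k)
    K=f['camera_matrix'];T=f['cam_to_world'];o=T[:3,3];P=[]
    def d(u,v):
        x=T[:3,:3]@np.array([(u-K[0,2])/K[0,0],(v-K[1,2])/K[1,1],1]); return x/np.linalg.norm(x)
    for u in cols:
        r=np.nonzero(m[:,u])[0]
        if len(r)<30: continue
        b=d(u,r.min()-.5)+d(u,r.max()+.5); P.append((o+b*(.039-o[2])/b[2])[:2])
    P=np.array(P)
    vx,vy,x0,y0=cv2.fitLine(P.astype(np.float32),cv2.DIST_HUBER,0,.001,.001).ravel()
    yaw=np.arctan(vy/vx); xs=np.nonzero(m.any(0))[0]
    vm=np.nonzero(m[:,260])[0].mean()
    e=[cast(f,(q,np.nonzero(m[:,q])[0].mean()),.039)[0][0] for q in (xs.min(),xs.max())]
    xm=np.mean(e); ym=y0+(xm-x0)*np.tan(yaw)
    dd=np.array([xm,ym])-LC; n_=np.array([-np.sin(LY),np.cos(LY)]);t_=np.array([np.cos(LY),np.sin(LY)])
    print('pin',xm.round(4),ym.round(4),'yaw',yaw.round(4),'len',np.ptp(e).round(4),'off line',(dd@n_).round(4),'along',(dd@t_).round(4),'dyaw',(yaw-LY).round(4))
    im=im.copy(); im[m^cv2.erode(m.astype(np.uint8),np.ones((3,3))).astype(bool)]=(0,255,0)
    cv2.imwrite(f'pics/{name}.png',im)
E
python3 -c "
from h import *
wpin('wp1')"
```

```text
pin 0.4781 -0.3351 yaw -0.0913 len 0.1971 off line 0.0656 along -0.0052 dyaw -0.0611
```

View pics/wp1.png

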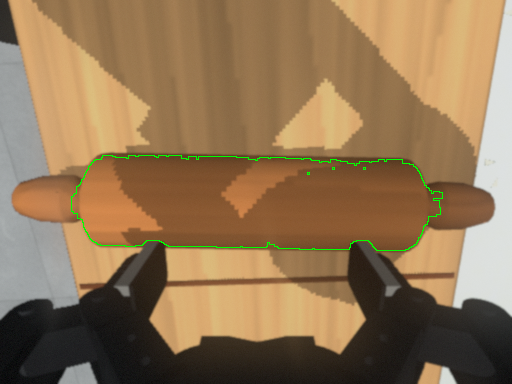

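The pin axis is at y ≈ −0.335, 66 mm from the line, with yaw 0.06 off. That stroke started too far back and slipped for part of its length. I'll use shorter, better-centred strokes.

Request:
{"name": "drive_tool", "arguments": {"series": [{"x": -0.6,"y": 0,"z": 0,"ax": 0,"ay": 0,"az": 0},{"x": -0.6,"y": 0,"z": -1.05,"ax": 0.2,"ay": 0,"az": 0},{"x": -0.6,"y": 0,"z": -1.05,"ax": 0.2,"ay": 0,"az": 0},{"x": -0.6,"y": 0,"z": -1.05,"ax": 0.2,"ay": 0,"az": 0},{"x": -0.3,"y": 0,"z": -1.05,"ax": 0.2,"ay": 0,"az": 0}]}}

```text
time: 4.95
tool_pos: [0.4816, -0.3263, 0.0604]
tool_rot: [0.48, 0.52, 0.478, -0.52]
contact_force: [1.0, -1.2, 0.9]
gripper_width: 1.0
```

```bash
python3 -c "
from h import *
wpin('wp2',hi=330)
cams.grab_frame('side')
go(.479,-.328,.050,-.085)"
```

```text
pin 0.4691 -0.3356 yaw -0.0807 len 0.2046 off line 0.0647 along -0.0142 dyaw -0.0505
t 5.05 tcp [ 0.4798 -0.3251  0.0575] F [-0.9  0.3  0.1] shift [ 0.3  -0.02  0.12] turn [ 0.02 -0.02  0.02]
```

View pics/wp2.png

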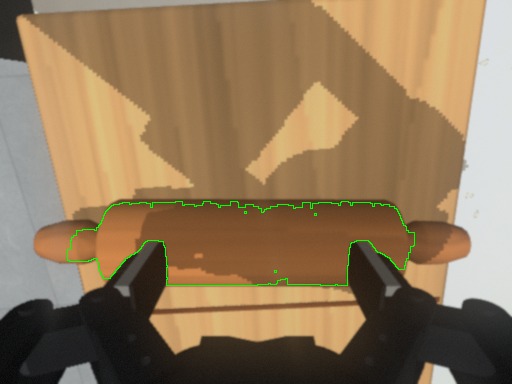

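Request:
{"name": "drive_tool", "arguments": {"series": [{"x": 0.2,"y": 0,"z": 0.12,"ax": 0,"ay": 0,"az": 0},{"x": 0.35,"y": 0,"z": 0.12,"ax": 0,"ay": 0,"az": 0},{"x": 0.35,"y": 0,"z": 0.12,"ax": 0,"ay": 0,"az": 0},{"x": 0.35,"y": 0,"z": 0.12,"ax": 0,"ay": 0,"az": 0}]}}

```text
time: 5.38
tool_pos: [0.4806, -0.3292, 0.0508]
tool_rot: [-0.479, -0.52, -0.478, 0.521]
contact_force: [-0.7, -0.4, 3.7]
gripper_width: 1.002
```

Request:
{"name": "drive_tool", "arguments": {"series": [{"x": 0.06,"y": 0,"z": 0.25,"ax": -0.05,"ay": 0,"az": 0},{"x": 0.06,"y": 0,"z": 0.5,"ax": -0.15,"ay": 0,"az": 0},{"x": 0.06,"y": 0,"z": 0.75,"ax": -0.25,"ay": 0,"az": 0},{"x": 0.06,"y": 0,"z": 1.0,"ax": -0.35,"ay": 0,"az": 0},{"x": 0.06,"y": 0,"z": 1.1,"ax": -0.4,"ay": 0,"az": 0}]}}

```text
time: 5.8
tool_pos: [0.4788, -0.3578, 0.0506]
tool_rot: [-0.489, -0.512, -0.487, 0.512]
contact_force: [-1.6, 0.5, 7.3]
gripper_width: 0.999
```

```bash
python3 -c "
from h import *
go(.479,-.35,.050,-.085)
wpin('wp3',hi=330)"
```

```text
t 5.8 tcp [ 0.4788 -0.3578  0.0506] F [-1.6  0.5  7.3] shift [ 0.02 -0.01 -0.31] turn [ 0.41  0.02 -0.02]
pin 0.477 -0.3502 yaw -0.0936 len 0.1983 off line 0.0504 along -0.0059 dyaw -0.0634
```

That rolled cleanly: 14.5 mm of pin travel for 28.6 mm of finger travel. On to the next cycle.

Request:
{"name": "drive_tool", "arguments": {"series": [{"x": -0.5,"y": 0,"z": 0,"ax": 0,"ay": 0,"az": 0},{"x": -0.5,"y": 0,"z": -0.6,"ax": 0.3,"ay": 0,"az": 0},{"x": -0.5,"y": 0,"z": -0.6,"ax": 0.3,"ay": 0,"az": 0},{"x": -0.4,"y": 0,"z": -0.6,"ax": 0.3,"ay": 0,"az": 0},{"x": -0.2,"y": 0,"z": -0.6,"ax": 0.3,"ay": 0,"az": 0}]}}

```text
time: 6.27
tool_pos: [0.4791, -0.3412, 0.054]
tool_rot: [-0.482, -0.518, -0.481, 0.518]
contact_force: [-0.4, 0.1, 0.3]
gripper_width: 0.997
```

Request:
{"name": "drive_tool", "arguments": {"series": [{"x": 0.1,"y": 0,"z": 0,"ax": 0,"ay": 0,"az": 0},{"x": 0.2,"y": 0,"z": 0,"ax": 0,"ay": 0,"az": 0},{"x": 0.2,"y": 0,"z": 0,"ax": 0,"ay": 0,"az": 0},{"x": 0.2,"y": 0,"z": 0,"ax": 0,"ay": 0,"az": 0}]}}

```text
time: 6.6
tool_pos: [0.4785, -0.3425, 0.0506]
tool_rot: [-0.481, -0.517, -0.481, 0.519]
contact_force: [-6.2, 0.4, 11.4]
gripper_width: 1.001
```

Request:
{"name": "drive_tool", "arguments": {"series": [{"x": -0.03,"y": 0,"z": 0.3,"ax": -0.05,"ay": 0,"az": 0},{"x": -0.03,"y": 0,"z": 0.55,"ax": -0.15,"ay": 0,"az": 0},{"x": -0.03,"y": 0,"z": 0.8,"ax": -0.25,"ay": 0,"az": 0},{"x": -0.03,"y": 0,"z": 1.05,"ax": -0.35,"ay": 0,"az": 0},{"x": -0.03,"y": 0,"z": 1.2,"ax": -0.4,"ay": 0,"az": 0}]}}

```text
time: 7.02
tool_pos: [0.477, -0.3724, 0.0506]
tool_rot: [-0.491, -0.51, -0.489, 0.51]
contact_force: [-0.4, 0.5, 5.7]
gripper_width: 1.0
```

```bash
python3 -c "
from h import *
go(.479,-.35,.050,-.085)
wpin('wp4',hi=330)"
```

```text
t 7.02 tcp [ 0.477  -0.3724  0.0506] F [-0.4  0.5  5.7] shift [ 0.02  0.04 -0.9 ] turn [ 0.51  0.02 -0.01]
pin 0.4754 -0.3643 yaw -0.0727 len 0.2013 off line 0.0362 along -0.0071 dyaw -0.0425
```

View pics/wp4.png

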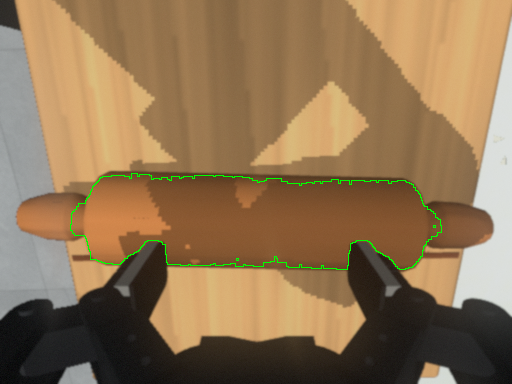

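The pin is at −0.3643, about 36 mm from the line, with yaw about 0.04 off. I'll repeat the cycle.

Request:
{"name": "drive_tool", "arguments": {"series": [{"x": -0.5,"y": 0,"z": 0,"ax": 0,"ay": 0,"az": 0},{"x": -0.5,"y": 0,"z": -0.6,"ax": 0.3,"ay": 0,"az": 0},{"x": -0.5,"y": 0,"z": -0.6,"ax": 0.3,"ay": 0,"az": 0},{"x": -0.4,"y": 0,"z": -0.6,"ax": 0.3,"ay": 0,"az": 0},{"x": -0.2,"y": 0,"z": -0.6,"ax": 0.3,"ay": 0,"az": 0}]}}

```text
time: 7.48
tool_pos: [0.4774, -0.3559, 0.0548]
tool_rot: [-0.484, -0.516, -0.483, 0.516]
contact_force: [-0.3, 0.1, 0.3]
gripper_width: 0.999
```

Request:
{"name": "drive_tool", "arguments": {"series": [{"x": 0.1,"y": 0,"z": 0,"ax": 0,"ay": 0,"az": 0},{"x": 0.2,"y": 0,"z": 0,"ax": 0,"ay": 0,"az": 0},{"x": 0.2,"y": 0,"z": 0,"ax": 0,"ay": 0,"az": 0},{"x": 0.2,"y": 0,"z": 0,"ax": 0,"ay": 0,"az": 0}]}}

```text
time: 7.82
tool_pos: [0.4769, -0.357, 0.0507]
tool_rot: [-0.483, -0.516, -0.483, 0.517]
contact_force: [-3.5, -0.0, 8.0]
gripper_width: 1.0
```

Request:
{"name": "drive_tool", "arguments": {"series": [{"x": 0,"y": 0,"z": 0.3,"ax": -0.05,"ay": 0,"az": 0},{"x": 0,"y": 0,"z": 0.55,"ax": -0.15,"ay": 0,"az": 0},{"x": 0,"y": 0,"z": 0.8,"ax": -0.25,"ay": 0,"az": 0},{"x": 0,"y": 0,"z": 1.05,"ax": -0.4,"ay": 0,"az": 0},{"x": 0,"y": 0,"z": 1.2,"ax": -0.5,"ay": 0,"az": 0}]}}

```text
time: 8.23
tool_pos: [0.4757, -0.3873, 0.0506]
tool_rot: [-0.495, -0.506, -0.494, 0.506]
contact_force: [-0.9, 0.5, 5.1]
gripper_width: 1.0
```

```bash
python3 -c "
from h import *
go(.479,-.35,.050,-.085)
wpin('wp5',hi=330)"
```

```text
t 8.23 tcp [ 0.4757 -0.3873  0.0506] F [-0.9  0.5  5.1] shift [ 0.02  0.1  -1.49] turn [ 0.72  0.02 -0.02]
pin 0.4738 -0.3788 yaw -0.0746 len 0.1993 off line 0.0217 along -0.0082 dyaw -0.0444
```

Request:
{"name": "drive_tool", "arguments": {"series": [{"x": -0.5,"y": 0,"z": 0,"ax": 0,"ay": 0,"az": 0},{"x": -0.5,"y": 0,"z": -0.6,"ax": 0.3,"ay": 0,"az": 0},{"x": -0.5,"y": 0,"z": -0.6,"ax": 0.3,"ay": 0,"az": 0},{"x": -0.4,"y": 0,"z": -0.6,"ax": 0.3,"ay": 0,"az": 0},{"x": -0.2,"y": 0,"z": -0.6,"ax": 0.3,"ay": 0,"az": 0}]}}

```text
time: 8.7
tool_pos: [0.4757, -0.3708, 0.0547]
tool_rot: [-0.488, -0.512, -0.488, 0.512]
contact_force: [0.9, -0.3, 0.8]
gripper_width: 0.998
```

Request:
{"name": "drive_tool", "arguments": {"series": [{"x": 0.1,"y": 0,"z": 0,"ax": 0,"ay": 0,"az": 0},{"x": 0.2,"y": 0,"z": 0,"ax": 0,"ay": 0,"az": 0},{"x": 0.2,"y": 0,"z": 0,"ax": 0,"ay": 0,"az": 0},{"x": 0.2,"y": 0,"z": 0,"ax": 0,"ay": 0,"az": 0}]}}

```text
time: 9.03
tool_pos: [0.4753, -0.3719, 0.0507]
tool_rot: [-0.488, -0.511, -0.488, 0.513]
contact_force: [-4.4, 0.4, 8.1]
gripper_width: 1.001
```

Request:
{"name": "drive_tool", "arguments": {"series": [{"x": 0,"y": 0,"z": 0.25,"ax": -0.05,"ay": 0,"az": 0},{"x": 0,"y": 0,"z": 0.5,"ax": -0.15,"ay": 0,"az": 0},{"x": 0,"y": 0,"z": 0.75,"ax": -0.25,"ay": 0,"az": 0},{"x": 0,"y": 0,"z": 1.0,"ax": -0.4,"ay": 0,"az": 0},{"x": 0,"y": 0,"z": 1.1,"ax": -0.5,"ay": 0,"az": 0}]}}

```text
time: 9.45
tool_pos: [0.4746, -0.3998, 0.0506]
tool_rot: [-0.499, -0.501, -0.498, 0.501]
contact_force: [-1.5, 0.3, 6.1]
gripper_width: 0.999
```

Request:
{"name": "drive_tool", "arguments": {"series": [{"x": -0.5,"y": 0,"z": 0,"ax": 0,"ay": 0,"az": 0},{"x": -2,"y": 0,"z": -1.5,"ax": 0.3,"ay": 0,"az": 0},{"x": -3.5,"y": 0,"z": -3,"ax": 0.3,"ay": 0,"az": 0},{"x": -4,"y": 0,"z": -4,"ax": 0.3,"ay": 0,"az": 0},{"x": -4,"y": 0,"z": -4,"ax": 0.3,"ay": 0,"az": 0}]}}

```text
time: 9.87
tool_pos: [0.4765, -0.2957, 0.1545]
tool_rot: [0.495, 0.508, 0.491, -0.506]
contact_force: [0.8, -0.3, 0.4]
gripper_width: 0.998
```

```bash
python3 -c "
from h import *
go(.475,-.388,.058,-.07)
cv2.imwrite('pics/t7.png',cams.grab_frame('top')['img'])
cv2.imwrite('pics/s7.png',cams.grab_frame('side')['img'])
wpin('wp7',cols=range(200,320,8),hi=384)"
```

```text
t 9.87 tcp [ 0.4765 -0.2957  0.1545] F [ 0.8 -0.3  0.4] shift [3.87 0.03 3.68] turn [ 0.48  0.02 -0.06]
pin 0.4742 -0.3932 yaw -0.0399 len 0.1753 off line 0.0074 along -0.0073 dyaw -0.0097
```

View pics/t7.png

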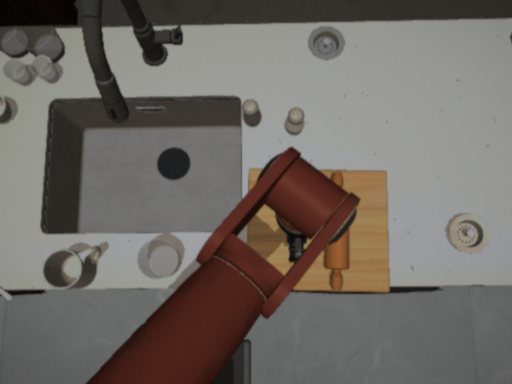

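View pics/s7.png

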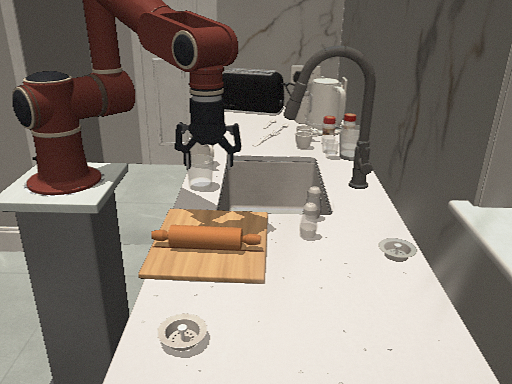

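View pics/wp7.png

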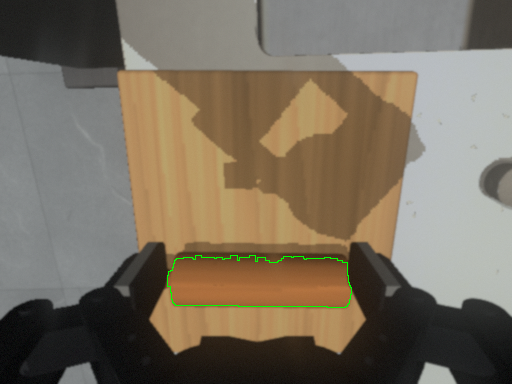

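The top view leaves both pin ends uncovered, near (337,180) and (337,280), so I'll use them for an independent measurement.

```bash
python3 -c "
from h import *
f=cams.grab_frame('top');h=cv2.cvtColor(f['img'],cv2.COLOR_BGR2HSV)
m=(h[...,0]<16)&(h[...,1]>160)
P=[]
for a,b in ((172,186),(245,268),(271,290)):
    ys,xs=np.nonzero(m[a:b,325:352]); P.append(cast(f,(xs.mean()+325,ys.mean()+a),.039)[0][:2])
    print(xs.mean()+325,ys.min()+a,ys.max()+a,np.ptp(xs),P[-1])
P=np.array(P);n=np.array([-np.sin(LY),np.cos(LY)]);print((P-LC)@n, np.arctan2(*(P[0]-P[2])[::-1]))
ys,xs=np.nonzero(m[165:295,325:352]);print(ys.min()+165,ys.max()+165,cast(f,[(337,ys.min()+165),(337,ys.max()+165)],.039))
"
```

```text
334.60233918128654 172 185 17 [ 0.58265562 -0.39226247]
336.2781954887218 245 267 23 [ 0.42212312 -0.38961209]
336.0552486187845 271 289 10 [ 0.3737904  -0.38729511]
[0.01155262 0.00935444 0.01021094] -0.023778114645648593
172 289 [[ 0.59960431 -0.39798215  0.039     ]
 [ 0.35563371 -0.3885132   0.039     ]]
```

```bash
python3 -c "
from h import *
go(.477,-.385,.060,-.03)"
```

```text
t 10.07 tcp [ 0.4742 -0.2981  0.1487] F [-0.7  0.8  0.4] shift [3.55 0.22 3.47] turn [-0.01 -0.    0.01]
```

Request:
{"name": "drive_tool", "arguments": {"series": [{"x": 0.5,"y": 0.2,"z": 1.5,"ax": 0,"ay": 0,"az": 0},{"x": 1.5,"y": 0.2,"z": 3,"ax": 0,"ay": 0,"az": 0},{"x": 2.5,"y": 0.2,"z": 3.45,"ax": 0,"ay": 0,"az": 0},{"x": 3.4,"y": 0.2,"z": 3.45,"ax": 0,"ay": 0,"az": 0},{"x": 3.4,"y": 0.2,"z": 3.45,"ax": 0,"ay": 0,"az": 0}]}}

```text
time: 10.48
tool_pos: [0.4724, -0.3829, 0.0562]
tool_rot: [-0.486, -0.508, -0.496, 0.509]
contact_force: [-1.0, 1.9, -1.0]
gripper_width: 0.999
```

```bash
python3 -c "
from h import *
go(.477,-.385,.050,-.03)
wpin('wp8',hi=330)
cams.grab_frame('side');cams.grab_frame('side')
go(.477,-.385,.050,-.03)"
```

```text
t 10.48 tcp [ 0.4724 -0.3829  0.0562] F [-1.   1.9 -1. ] shift [0.25 0.19 0.08] turn [-0.05 -0.11  0.12]
pin 0.4683 -0.3917 yaw -0.0447 len 0.2132 off line 0.0087 along -0.0133 dyaw -0.0145
t 10.63 tcp [ 0.4766 -0.3847  0.064 ] F [-0.1 -0.6  0.5] shift [0.56 0.02 0.01] turn [-0.02 -0.01  0.01]
```

View pics/wp8.png

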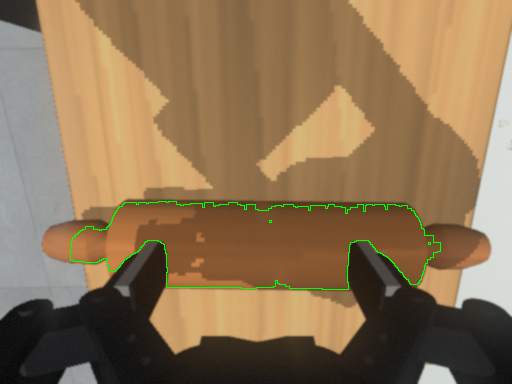

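Request:
{"name": "drive_tool", "arguments": {"series": [{"x": 0.2,"y": 0,"z": 0,"ax": 0,"ay": 0,"az": 0},{"x": 0.4,"y": 0,"z": 0,"ax": 0,"ay": 0,"az": 0},{"x": 0.55,"y": 0,"z": 0,"ax": 0,"ay": 0,"az": 0},{"x": 0.55,"y": 0,"z": 0,"ax": 0,"ay": 0,"az": 0},{"x": 0.55,"y": 0,"z": 0,"ax": 0,"ay": 0,"az": 0}]}}

```text
time: 11.05
tool_pos: [0.4773, -0.3844, 0.0512]
tool_rot: [-0.492, -0.508, -0.492, 0.508]
contact_force: [0.4, 0.9, -0.3]
gripper_width: 1.003
```

Not quite touching yet. I'll press a little further.

Request:
{"name": "drive_tool", "arguments": {"series": [{"x": 0.08,"y": 0,"z": 0,"ax": 0,"ay": 0,"az": 0},{"x": 0.08,"y": 0,"z": 0,"ax": 0,"ay": 0,"az": 0},{"x": 0.08,"y": 0,"z": 0,"ax": 0,"ay": 0,"az": 0}]}}

```text
time: 11.3
tool_pos: [0.4774, -0.3856, 0.0508]
tool_rot: [-0.493, -0.507, -0.492, 0.508]
contact_force: [-1.9, -0.3, 6.2]
gripper_width: 0.999
```

Request:
{"name": "drive_tool", "arguments": {"series": [{"x": 0,"y": 0,"z": 0.2,"ax": 0,"ay": 0,"az": 0},{"x": 0,"y": 0,"z": 0.4,"ax": 0,"ay": 0,"az": 0},{"x": 0,"y": 0,"z": 0.6,"ax": 0,"ay": 0,"az": 0},{"x": 0,"y": 0,"z": 0.7,"ax": 0,"ay": 0,"az": 0},{"x": 0,"y": 0,"z": 0.7,"ax": 0,"ay": 0,"az": 0}]}}

```text
time: 11.72
tool_pos: [0.4767, -0.4035, 0.0507]
tool_rot: [-0.493, -0.507, -0.492, 0.508]
contact_force: [-2.9, 1.2, 5.6]
gripper_width: 0.995
```

```bash
python3 -c "
from h import *
go(.477,-.385,.050,-.03)
wpin('wp9',hi=330)"
```

```text
t 11.72 tcp [ 0.4767 -0.4035  0.0507] F [-2.9  1.2  5.6] shift [ 0.03 -0.01 -0.74] turn [-0.01  0.03 -0.  ]
pin 0.4741 -0.4006 yaw -0.0469 len 0.2035 off line -0.0 along -0.0072 dyaw -0.0167
```

The wrist camera puts the pin on the line. Now I'll lift straight up, then back off far enough for an unobstructed top view.

Request:
{"name": "drive_tool", "arguments": {"series": [{"x": -0.8,"y": 0,"z": 0,"ax": 0,"ay": 0,"az": 0},{"x": -2,"y": 0,"z": 0,"ax": 0,"ay": 0,"az": 0},{"x": -3.5,"y": -0.5,"z": -1,"ax": 0,"ay": 0,"az": 0},{"x": -4.5,"y": -1.5,"z": -2,"ax": 0,"ay": 0,"az": 0},{"x": -5,"y": -2.5,"z": -3.2,"ax": 0,"ay": 0,"az": 0}]}}

```text
time: 12.18
tool_pos: [0.4207, -0.3253, 0.1764]
tool_rot: [-0.494, -0.508, -0.49, 0.508]
contact_force: [-0.8, 0.0, 1.1]
gripper_width: 1.002
```

Request:
{"name": "drive_tool", "arguments": {"series": [{"x": -0.5,"y": -1,"z": -1,"ax": 0,"ay": 0,"az": 0},{"x": -0.5,"y": -2,"z": -2.2,"ax": 0,"ay": 0,"az": 0},{"x": -0.5,"y": -2,"z": -3.5,"ax": 0,"ay": 0,"az": 0},{"x": -0.5,"y": -2,"z": -5,"ax": 0,"ay": 0,"az": 0},{"x": -0.5,"y": -2,"z": -5,"ax": 0,"ay": 0,"az": 0}]}}

```text
time: 12.6
tool_pos: [0.3732, -0.1932, 0.1844]
tool_rot: [0.493, 0.507, 0.493, -0.506]
contact_force: [-0.6, -0.2, 0.0]
gripper_width: 1.002
```

```bash
python3 -c "
from h import *
f=cams.grab_frame('top');cv2.imwrite('pics/t10.png',f['img'])
cv2.imwrite('pics/s10.png',cams.grab_frame('side')['img'])
mid,u,L,st,m=pin(f); yaw=np.arctan(u[1]/u[0]);dd=mid-LC
print(mid,yaw,L,st,'off',dd@[-np.sin(LY),np.cos(LY)],'along',dd@[np.cos(LY),np.sin(LY)],'dyaw',yaw-LY)
go(0,0,0,0)"
```

```text
[ 0.47645753 -0.39994822] -0.04257219899023202 0.24240201054879984 [ 329  173   24  117 2131] off 0.0006636770794224441 along -0.004914755338883849 dyaw -0.012372198990232019
t 12.7 tcp [ 0.3737 -0.1968  0.1849] F [ 0.5 -0.9  0.7] shift [  7.37 -15.18  -7.45] turn [-0.33  0.01 -0.01]
```

View pics/t10.png

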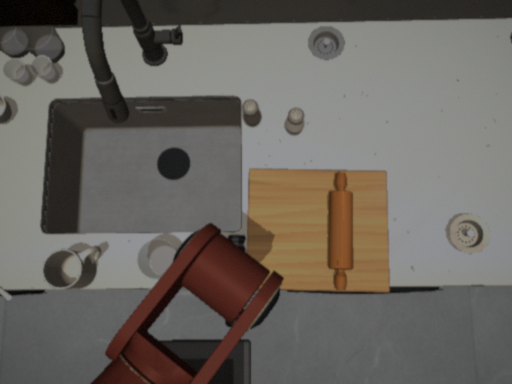

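View pics/s10.png

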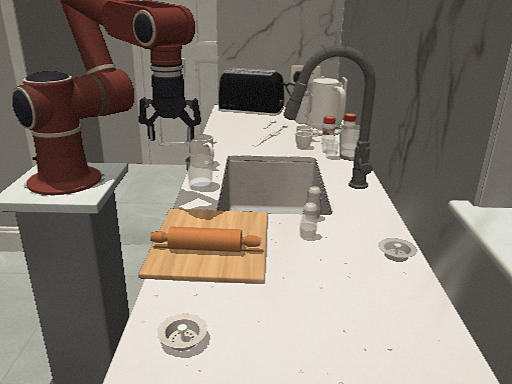

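In the clear top view the pin is at col 341, rows 173–290, covering the line: 0.7 mm off it, −5 mm along it and 0.012 rad in yaw. The glass and mills look unmoved, and the arm is clear of everything, so I'm handing in.

```bash
python3 -c "
from h import *
go(0,0,0,0); print(workorder.job_done())"
```

```text
t 12.7 tcp [ 0.3737 -0.1968  0.1849] F [ 0.5 -0.9  0.7] shift [  7.37 -15.18  -7.45] turn [-0.33  0.01 -0.01]
the job is handed in; nothing more can be done
None
```

The rolling pin now lies on the dark line, and I handed the job in after about 12.7 s; no verdict was reported. I rolled it about 88 mm in seven short strokes, with the open fingertips pressing lightly on top (about 4–11 N). The grasp point stayed near 69 mm, above the 56 mm limit.

- **Final position:** in the clear top view the pin's axis is 0.7 mm off the line, its middle is 5 mm along from the line's middle, and its direction differs by 0.012 rad. The wrist camera, just before I lifted off, gave 0.0 mm, −7 mm and −0.017 rad.
- **Surroundings:** the glass and mills look unmoved in the pictures. The arm is clear, and its force reading is about zero.
- **What went wrong or disagreed:** the second stroke started too far back, so it partly slipped and ran off the top of the pin; I measured again and used shorter strokes. Before the last stroke the cameras disagreed by about 2 mm, because a shadow hid one edge of the pin and the arm blocked part of the top view. The wrist camera's lengthwise reading was less reliable because its mask cut off the handles.
- **Not checked separately:** I measured the pin's final position only once after lifting off, so I did not confirm from a second picture that it lay still.

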